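# Pin the swing arm into its knuckle

## Task

Lock the work stop's swing arm: stand the long red-headed pin in the green fixed knuckle, swing the arm by its black knob until you feel the arm's hidden eye come under the pin and the pin drop in, then press the pin fully home so that its head sits flush on the knuckle, and let go. Do it gently: stop swinging as soon as the pin blocks the arm, for the arm and the pin must never bear on each other with more than 20 N. Leave the blue-headed pin in the stand and the loose bench things where they are.

Things in the scene. Friction and masses are not known exactly. Their poses are not given: they have to be found in the camera images.
- work_stop: Fixed work stop: grey base plate 160x280x10 mm with a green C-shaped knuckle. Origin on the upright pin bore's axis, at worktop height; z up; x points from the C's open side to its green post (face at x 66 mm, 44 mm wide, 84 high). Upper ear z 56 to 84, x -36 to 76, y +-22 mm; lower ear z 10 to 34 mm; both with a 14 mm bore. Arm pivot at y -130 mm.
- bore_top (a point): Centre of the mouth of the 14 mm bore at the top face of the green upper ear, 84 mm above the worktop; axes as work_stop. The red pin is home when the underside of its head is at this point.
- catch (a point): Spring ball in the lower ear's bore, on the bore axis 24 mm above the worktop. It stops a falling pin some 4 to 9 mm short of home; pressed down on its head with about 5 to 12 N the pin passes it and slides on until the head meets the ear.
- swing_arm: Flat steel arm in the knuckle's gap, on an upright pivot (origin, at worktop height); own y runs along the arm to its knob. Starts 0.12 to 0.16 rad short (y turned anticlockwise from the work stop's y); swing it clockwise seen from above, the eye going towards the green post; stops 0.17 short and 0.09 past. Stays where left; about 3 N at the knob moves it. A V stop on it, 60 mm from the pivot, is 68 mm high.
- eye_zone (a point): On the arm's own y axis 130 mm from the pivot, top of the aluminium eye plate (z 54 mm). The plate's 15 mm eye is clamped in a slot up to 8 mm to either side: hidden, not measured, so it meets the bore anywhere from 0.065 rad short to 0.065 past square. Solid plate lies under the bore else: a pin put in first rests on it, head 40 mm above home, drops about 33 mm when the eye comes, then blocks the arm.
- black_knob (a point): Grip point on the axis of the arm's upright black knob, 105 mm above the worktop. The knob is 22 mm in diameter from 66 to 122 mm (top at 128 mm) and stands 215 mm from the pivot, 85 mm beyond the eye; axes as swing_arm.
- long_pin: The pin to use: steel, 12 mm in diameter, 70 mm long below the head, with a tapered nose (8 mm at the tip, the last 4 mm taper), and a red head 22 mm in diameter and 28 mm high; about 0.16 kg, mostly in the shank. Origin on the axis at the underside of the head, z towards the head. It starts hanging upright by its head in one of the stand's two holes.
- short_pin: Spare pin to leave alone in the other hole of the stand: the same with a blue head and only 34 mm of shank. Origin at the underside of the head.
- pin_stand: Fixed wooden block 50x110x76 mm with two upright holes 56 mm apart along its y, in which the pins hang (which pin is in which hole varies). Origin at the centre of its underside, z up.
- oil_bottle: Loose yellow oil bottle with red spout, 53x53x142 mm, origin at the centre of its underside. Leave alone.
- bearing: Loose ball bearing lying flat, 47 mm in diameter, 14 mm high, origin at the centre of its underside. Leave alone.
Mind the look-alikes: they are no part of the job. What is shaped like the long_pin but purple is not meant.

How it is judged (in metres and radians):
At the end, for the whole second after the job is handed in: The red-headed pin is through both ears and the arm's eye with the underside of its head within 3 mm of the top of the upper ear, within 4 mm of the bore axis, within 0.1 rad of upright, and at rest (z of long_pin in the frame of bore_top between -0.003 and 0.003 m and horizontal distance between long_pin and bore_top below 0.004 m and angle between the z axis of long_pin and the z axis of bore_top, either way round below 0.1 rad and linear speed of long_pin below 0.02 m/s); the robot touches nothing.
It fails at once if the pin and the swing arm press on each other with more than 20 N (contact force between long_pin and swing_arm above 20 N).
It fails at once if the blue-headed pin is moved more than 15 mm (distance of short_pin from where it was at the start of the episode above 0.015 m).
It fails at once if the oil bottle is moved more than 20 mm (distance of oil_bottle from where it was at the start of the episode above 0.02 m).
It fails at once if the bearing is moved more than 20 mm (distance of bearing from where it was at the start of the episode above 0.02 m).
It also fails if it takes over 67 s, if anything falls off the work surface, if the arm or the gripper's body presses on something with over 40 N, if the wrist force passes 120 N, or if a joint passes its speed limit or range.

## Robot

A 6-joint arm with a two-finger parallel gripper is mounted at the origin on the work surface; the furniture and walls round the work are solid. World frame = base frame: x ahead of the robot, y to its left, z up, the work surface at z = 0. Lengths are in m, angles in degrees, forces in N, time in s.
With the tool pointing down it reaches from about 0.425 to 0.925 m from the base axis. Payload 12.5 kg.
Tool frame: the origin (TCP) lies on the centre line of the jaws, within the pads' length; the fingertips stand 17 mm ahead of it and the grasp point (between the pads) lies 2 mm behind it; x points along the fingers, y is the direction in which the jaws open and shut, and the axes are right-handed (so a half turn about x gives the same grasp; the last joint's range is limited). The gripper opens to 85 mm and grips with 20 to 120 N. Pads are 22 mm wide; open, the fingers measure 114 mm over their backs; the gripper's body (76 mm by 85 mm) begins 54 mm behind the grasp point. The pads swing forward as they close: fully open they stand 13 mm farther back than shut.
Start: joints at [70.611, 28.126, 89.318, -0, 62.55, -6.05], TCP at [0.144, 0.608, 0.248] pointing down, gripper open.
Joint ranges: [-177.58, 177.58], [-47.91, 125.51], [2.72, 160], [-65.01, 245.01], [3.68, 167.84], [-153.87, 153.87]. Speed limits (degrees/s): [127.2, 127.2, 159.86, 180, 180, 180].

## Interface

Orientations are given as a 3x3 rotation matrix whose columns are the frame's x, y, z axes.
In Python, from plant import telemetry, eyes, order gives the robot as it stands.
- The arm moves only by the tool apply_moves, never from a script. Its argument "plan" is a list of rows, each a list of 7 numbers: the closure, from 0 (fully open) to 1 (shut), then the shift along the tool's x, y, z in units of 0.04 m (1.0 is 0.04 m), then the turn, a rotation vector about the tool's x, y, z in units of 0.12 rad (1.0 is 0.12 rad). In form: [[jaw, tx, ty, tz, ax, ay, az], ...]. A call has 1 to 12 rows; each row shifts and turns the commanded pose from where the row before left it, along the tool's axes as they then stand; what a row does not reach is not made up. A row lasts 1/12 s, in which the tool goes at most 41.7 mm and 7.16 degrees, less where a joint would pass 70% of its speed; a pose out of reach is approached as far as the arm can. A call with a number of a shift or a turn outside -1 to 1 is refused whole. A call with a gripper value outside its range is refused whole. The fingers move at their own pace and stop on an object; the grip force is fixed at half the most. Time passes only in rows, so rows that do not move let the fingers close. It gives the time, the measured TCP pose, the force and the opening at its end, in the units of the state.
- telemetry.read_state(): the state, without advancing time (a new reading comes with each control period).
- eyes.grab_frame(name): name is "side" or "top"; returns a dict with "pixels" (480x640x3 uint8, blue, green, red), "fovy" (degrees; the focal length in pixels is half the picture's height over the tangent of half this angle, whatever the lens; pixels are square), "cx", "cy" (the principal point, pixels), "dist_coeffs" ([k1, k2, p1, p2, k3] as OpenCV has them; the pictures are not rectified), "eye" and "rotation" of the camera in the world. Camera axes: x right, y up, looking along -z (the intrinsics and any distortion apply to the point x, -y, -z); pixel columns grow to the right and rows downward; lengths in m; the calibration is good to about 2 mm. A picture is of the moment at which its call begins. There is no depth.
- order.hand_in(): hands the job in, once; it reports no verdict.
The state is a dict: "t": time; "joints": joint angles; "qvel": joint speeds; "tau": joint torques, N m; "ee_pos": TCP position; "orientation": TCP orientation; "ft_force": force on the tool from outside, world axes, zero at the start; "wrist_torque": the same for the moment, N m; "finger_gap": opening from 0.0 (shut) to 1.0 (fully open).
Only numpy, scipy, OpenCV 4.12 (cv2) and the standard library are available. Lean on these libraries where they do the work, as an engineer would, in place of code of your own. Each camera call takes 0.05 s, during which the arm holds its last target. There are 200 camera calls.

## Working session

There is one attempt and no reset: what is moved stays moved. The work goes in short steps, Python scripts to look and compute and a tool call to move; the robot and the scene stay as the last step left them, time stands still between calls to the robot, and variables do not carry over. Pictures are saved under pics/ and viewed, about 8 in all and at most 12, crops included, and the job is handed in when it is done.

Besides the shell and the picture viewer there is one more tool, called after "Request:" in YAML: its name, and indented under it one key for each argument. apply_moves: Moves the arm, as the interface text tells. Shifts and turns lie within -1 to 1; 1 stands for 0.04 m of shift or 0.12 rad of turn. Its arguments: {"type":"object","properties":{"plan":{"type":"array","items":{"type":"array","items":{"type":"number","minimum":-1,"maximum":1}}}},"required":["plan"]}

```bash
ls; mkdir -p pics; python3 - <<'E'
from plant import telemetry, eyes
import cv2,pickle
print(telemetry.read_state())
for n in("side","top"):
    f=eyes.grab_frame(n); cv2.imwrite(f"pics/{n}0.png",f["pixels"]); pickle.dump(f,open(f"{n}0.pkl","wb"))
    print({k:v for k,v in f.items() if k!="pixels"})
E
```

```text
pics
{'t': 0.0, 'joints': array([ 7.06114063e+01,  2.81666453e+01,  8.93523573e+01, -4.73229070e-04,
        6.25501006e+01, -6.05171897e+00]), 'qvel': array([-0.08050489, -0.01855556,  0.05720338,  0.04229198,  0.05999296,
        0.09075063]), 'tau': array([ 2.98697130e-03, -6.18436217e+01, -2.61604893e+01,  6.96616098e-08,
        3.84863859e-03, -2.55202076e-05]), 'ee_pos': array([0.14409026, 0.60793125, 0.24768723]), 'orientation': array([[-3.93472190e-04,  2.30672068e-01,  9.73031470e-01],
       [-1.14011384e-03,  9.73030810e-01, -2.30672372e-01],
       [-9.99999273e-01, -1.20012981e-03, -1.19868147e-04]]), 'ft_force': array([-0.0883563 ,  0.02564175,  0.65855943]), 'wrist_torque': array([ 0.04402021, -0.01227613, -0.03652606]), 'finger_gap': 0.9983288522198163}
{'fovy': 48.83718016182036, 'cx': 325.8523819554909, 'cy': 240.11164268582502, 'dist_coeffs': array([-0.03008871,  0.        ,  0.        ,  0.        ,  0.        ]), 'eye': array([0.27900203, 0.85189401, 0.8977271 ]), 'rotation': array([[-0.97770342,  0.13262825, -0.16280591],
       [-0.20964509, -0.66094518,  0.72055563],
       [-0.01203975,  0.73862116,  0.67401322]])}
{'fovy': 53.09997599086532, 'cx': 317.4589280660081, 'cy': 233.20110885807588, 'dist_coeffs': array([-0.11441058,  0.        ,  0.        ,  0.        ,  0.        ]), 'eye': array([0.35070176, 0.00714797, 1.09002899]), 'rotation': array([[-0.0068562 ,  0.99015652, -0.1397965 ],
       [-0.99981913, -0.00430772,  0.01852433],
       [ 0.01773978,  0.13989822,  0.99000696]])}
```

View pics/top0.png

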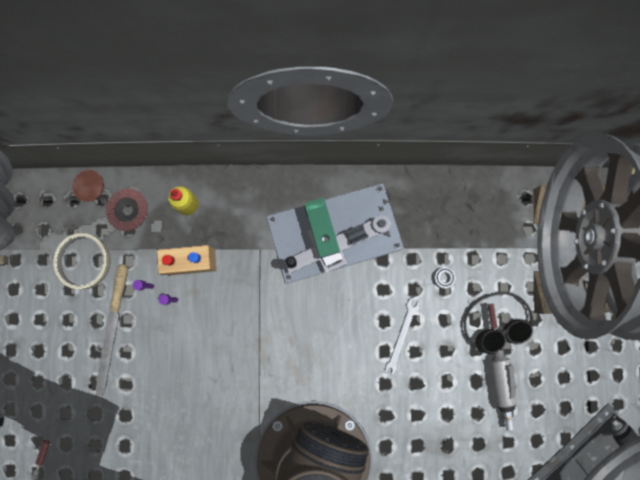

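View pics/side0.png

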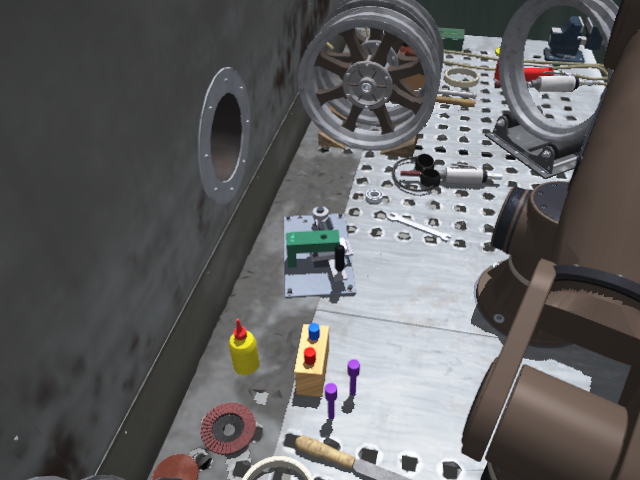

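The top view shows the work stop near (330,230), with the bore as a dark dot at about (325,239) and the knob at (291,262). The stand is at (186,260), red pin left (168,260) and blue right (194,258). The side view agrees: red (310,356), blue (314,331), knob (340,258). The two purple pins are decoys.

```bash
cat > h.py <<'E'
import numpy as np,cv2,pickle
from scipy.spatial.transform import Rotation as R
def K(f):
    fl=240/np.tan(np.radians(f["fovy"]/2)); return np.array([[fl,0,f["cx"]],[0,fl,f["cy"]],[0,0,1]])
def rays(f,uv):
    p=cv2.undistortPoints(np.array(uv,float).reshape(-1,1,2),K(f),f["dist_coeffs"]).reshape(-1,2)
    return np.c_[p[:,0],-p[:,1],-np.ones(len(p))]@f["rotation"].T
def onz(f,uv,z):
    d=rays(f,uv); return f["eye"]+d*((z-f["eye"][2])/d[:,2])[:,None]
def proj(f,P):
    c=(np.atleast_2d(P)-f["eye"])@f["rotation"]; c=c*[1,-1,-1]
    return cv2.projectPoints(c.reshape(-1,1,3),np.zeros(3),np.zeros(3),K(f),f["dist_coeffs"])[0].reshape(-1,2)
def tri(f,a,g,b):
    d1=rays(f,a)[0];d2=rays(g,b)[0];d1/=np.linalg.norm(d1);d2/=np.linalg.norm(d2)
    s=np.linalg.lstsq(np.c_[d1,-d2],g["eye"]-f["eye"],rcond=None)[0]
    p,q=f["eye"]+s[0]*d1,g["eye"]+s[1]*d2
    return (p+q)/2,np.linalg.norm(p-q)
def blobs(m,n=12):
    c,_=cv2.findContours(m.astype(np.uint8),cv2.RETR_EXTERNAL,cv2.CHAIN_APPROX_NONE)
    return [x for x in c if cv2.contourArea(x)>n]
def load(n): return pickle.load(open(n+".pkl","rb"))
E
python3 - <<'E'
from h import *
for n in("top0","side0"):
    f=load(n); hsv=cv2.cvtColor(f["pixels"],cv2.COLOR_BGR2HSV); H,S,V=hsv.transpose(2,0,1).astype(int)
    for nm,m in(("red",((H<6)|(H>174))&(S>190)&(V>80)),("blue",(abs(H-110)<12)&(S>150)),("green",(abs(H-75)<20)&(S>100)),("black",(V<35)),("wood",(abs(H-16)<6)&(S>80)&(V>120))):
        for c in blobs(m):
            x,y,w,h=cv2.boundingRect(c)
            if nm=="black" and not((n=="top0" and 270<x<390 and 210<y<290) or (n=="side0" and 290<x<360 and 200<y<300)): continue
            M=cv2.moments(c); print(n,nm,M["m00"],round(M["m10"]/M["m00"],1),round(M["m01"]/M["m00"],1),(x,y,w,h))
a=load("top0")["pixels"][175:290,260:405];b=load("side0")["pixels"][195:310,270:375]
b2=load("side0")["pixels"][315:415,285:375]
cv2.imwrite("pics/c1.png",np.hstack([cv2.resize(a,None,fx=3.4,fy=5*.68,interpolation=2),cv2.resize(b,(300,391),interpolation=2)]))
E
```

```text
top0 red 27.0 165.9 259.4 (163, 256, 7, 8)
top0 blue 55.0 193.6 257.3 (189, 253, 10, 9)
top0 green 971.5 321.3 227.3 (306, 199, 32, 58)
top0 wood 1284.5 185.6 259.3 (158, 245, 57, 29)
side0 red 133.0 309.4 355.8 (304, 348, 11, 17)
side0 red 112.0 239.7 332.1 (235, 320, 11, 20)
side0 red 147.0 533.4 73.0 (524, 68, 29, 13)
side0 red 16.5 496.6 74.8 (495, 68, 4, 12)
side0 blue 129.0 313.6 331.0 (309, 323, 10, 17)
side0 green 1073.0 310.4 242.5 (287, 229, 52, 38)
side0 black 151.5 339.2 258.6 (335, 247, 9, 24)
side0 wood 322.0 322.8 451.9 (296, 436, 59, 31)
side0 wood 39.0 308.9 382.9 (297, 379, 25, 9)
side0 wood 14.5 309.2 364.0 (302, 346, 15, 24)
side0 wood 50.0 316.2 361.9 (294, 328, 35, 49)
side0 wood 18.5 335.4 111.3 (330, 106, 16, 13)
side0 wood 70.0 457.3 99.6 (436, 97, 39, 7)
```

View pics/c1.png

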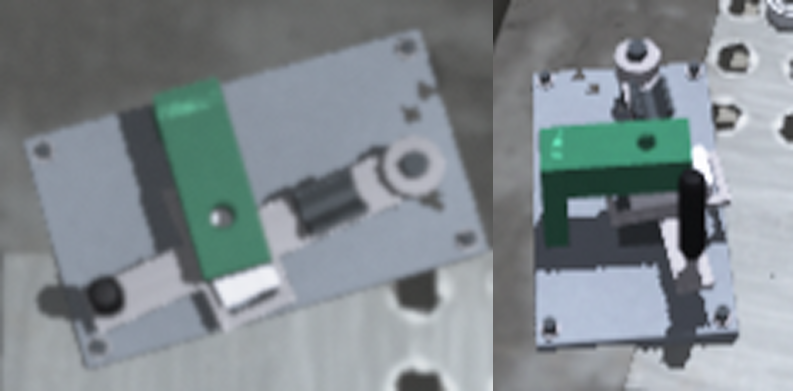

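The crop shows the bore mouth, the knob, the pivot and the base plate corners clearly. The arm is short of square, with its eye end on the open side. Next I turn these into world points.

```bash
python3 - <<'E'
from h import *
np.set_printoptions(precision=4,suppress=True)
t,s=load("top0"),load("side0")
def hole(f,u,v,r=6):
    im=f["pixels"][v-r:v+r+1,u-r:u+r+1].astype(int); g=im[...,1]-im[...,2]; w=np.clip(np.median(g)-12-g,0,None); yy,xx=np.mgrid[v-r:v+r+1,u-r:u+r+1]
    return (w*xx).sum()/w.sum(),(w*yy).sum()/w.sum()
a=hole(t,325,238,4);b=hole(s,324,236,4);print(a,b)
print("bore top84",onz(t,a,.084),"side",onz(s,b,.084),tri(t,a,s,b))
T=lambda x,y:((x+.5)/3.4+260-.5,(y+.5)/3.4+175-.5)
C=onz(t,[T(25,140),T(415,30),T(490,250),T(88,368)],.010);print("corners",C, "ctr",C.mean(0))
for i in range(4):
    d=C[(i+1)%4]-C[i];print(np.linalg.norm(d),np.degrees(np.arctan2(d[1],d[0])))
# green top corners
G=onz(t,[T(155,98),T(217,80),T(270,268),T(208,282)],.084);print("green",G)
for i in range(4):
    d=G[(i+1)%4]-G[i];print(np.linalg.norm(d),np.degrees(np.arctan2(d[1],d[0])))
print("knobtop",onz(t,[T(105,294)],.128),"pivot z.05/.07",onz(t,[T(413,163)],.05),onz(t,[T(413,163)],.07))
# side view knob: top
def head(f,kind,box):
    x0,y0,x1,y1=box; im=f["pixels"][y0:y1,x0:x1]; hsv=cv2.cvtColor(im,cv2.COLOR_BGR2HSV).astype(int);H,S,V=hsv.transpose(2,0,1)
    m=(((H<8)|(H>172))&(S>150)&(V>50)) if kind=="red" else ((abs(H-110)<14)&(S>130))
    ys,xs=np.nonzero(m); return (xs.mean()+x0,ys.mean()+y0,xs.min()+x0,xs.max()+x0,ys.min()+y0,ys.max()+y0)
for k,bt,bs in(("red",(155,245,182,275),(295,340,325,372)),("blue",(182,245,207,275),(300,315,330,345))):
    p=head(t,k,bt);q=head(s,k,bs);print(k,np.array(p),np.array(q),"tri",tri(t,p[:2],s,q[:2]),"z.09",onz(t,p[:2],.09),onz(s,q[:2],.09))
print("wood top",onz(t,[(158,249),(208,246),(214.5,270),(159,273.5)],.076))
k=blobs(cv2.cvtColor(s["pixels"],cv2.COLOR_BGR2GRAY)[240:275,325:350]<40)[0]
x,y,w,h=cv2.boundingRect(k);x+=325;y+=240;print("sideknob",x,y,w,h,onz(s,[(x+w/2-.5,y+5)],.128))
E
```

```text
(np.float64(324.887537993921), np.float64(238.2158054711246)) (np.float64(323.2658022690438), np.float64(236.51377633711508))
bore top84 [[ 0.482  -0.0273  0.084 ]] side [[ 0.484  -0.0289  0.084 ]] (array([ 0.4827, -0.0272,  0.0856]), np.float64(0.0017709322852987363))
corners [[ 0.5438  0.1018  0.01  ]
 [ 0.619  -0.1628  0.01  ]
 [ 0.4679 -0.2094  0.01  ]
 [ 0.3911  0.0592  0.01  ]] ctr [ 0.5055 -0.0528  0.01  ]
0.2751427882861074 -74.12942416044237
0.15810009830935604 -162.86968766592688
0.2793885239781706 105.94861895636906
0.1584443134613674 15.592246874074677
green [[ 0.557   0.014   0.084 ]
 [ 0.5684 -0.0251  0.084 ]
 [ 0.4495 -0.0569  0.084 ]
 [ 0.441  -0.0184  0.084 ]]
0.04067488074322917 -73.6911661199262
0.12310669383366539 -165.02450507431658
0.03940216534396269 102.43567167887359
0.12042119129274856 15.594234555740908
knobtop [[0.4302 0.0436 0.128 ]] pivot z.05/.07 [[ 0.5206 -0.1528  0.05  ]] [[ 0.5173 -0.1497  0.07  ]]
red [167.3723 259.7766 162.     173.     255.     264.    ] [309.474  355.6532 304.     315.     347.     364.    ] tri (array([0.4369, 0.3032, 0.0928]), np.float64(0.00045305843216869536)) z.09 [[0.4369 0.304  0.09  ]] [[0.4377 0.3013 0.09  ]]
blue [193.7143 257.2468 189.     199.     253.     261.    ] [313.5584 331.     309.     318.     323.     339.    ] tri (array([0.4421, 0.2473, 0.0934]), np.float64(0.0006005592818361142)) z.09 [[0.4422 0.2481 0.09  ]] [[0.4431 0.2448 0.09  ]]
wood top [[0.4613 0.3293 0.076 ]
 [0.4674 0.2214 0.076 ]
 [0.4163 0.2064 0.076 ]
 [0.4089 0.3253 0.076 ]]
sideknob 334 245 10 26 [[0.4322 0.0541 0.128 ]]
```

Checks: the pins are 56.1 mm apart, and the pivot lies 130 mm from the bore. The knob fits 215 mm from the pivot with the arm about 0.146 rad short. Yaw is about 15.7°. I'll turn the jaws first, then go over the red pin.

Request:
apply_moves:
  plan:
    - [0.4,0,0,0,0.986,0,0]
    - [0.4,0,0,0,0.986,0,0]
    - [0.4,0,0,0,0.986,0,0]
    - [0.4,0,0,0,0.986,0,0]
    - [0.4,0,0,0,0.986,0,0]
    - [0.4,0,0,0,0.986,0,0]
    - [0.4,0,0,0,0.986,0,0]
    - [0.4,0,0,0,0.986,0,0]
    - [0.4,0,0,0,0.986,0,0]
    - [0.4,0,0,0,0,0,0]

```text
t: 0.93
ee_pos: [0.1441, 0.608, 0.248]
orientation: [[-0.0, 0.964, 0.265], [-0.001, 0.265, -0.964], [-1.0, -0.0, 0.001]]
ft_force: [-0.8, -0.7, -0.8]
finger_gap: 0.598
```

```bash
cat > go.py <<'E'
import sys,numpy as np
from plant import telemetry
np.set_printoptions(precision=4,suppress=True)
s=telemetry.read_state(); O=s["orientation"]
print("t",round(s["t"],2),"p",s["ee_pos"],"F",s["ft_force"],"gap",round(s["finger_gap"],3),"yaw",np.degrees(np.arctan2(O[1,1],O[0,1])).round(2),"tilt",O[:2,0],"j",s["joints"].round(1))
if len(sys.argv)>1: print("units",O.T@(np.array(sys.argv[1:4],float)-s["ee_pos"])/.04)
E
python3 go.py 0.437 0.303 0.25
```

```text
t 0.93 p [0.1441 0.608  0.248 ] F [-0.7955 -0.7414 -0.7579] gap 0.598 yaw 15.34 tilt [-0.0002 -0.0006] j [70.6 28.1 89.3 -0.  62.6 55.3]
units [-0.0472  5.0436  9.2909]
```

Request:
apply_moves:
  plan:
    - [0.4,-0.05,0.42,0.775,0,0,0]
    - [0.4,0,0.42,0.775,0,0,0]
    - [0.4,0,0.42,0.775,0,0,0]
    - [0.4,0,0.42,0.775,0,0,0]
    - [0.4,0,0.42,0.775,0,0,0]
    - [0.4,0,0.42,0.775,0,0,0]
    - [0.4,0,0.42,0.775,0,0,0]
    - [0.4,0,0.42,0.775,0,0,0]
    - [0.4,0,0.42,0.775,0,0,0]
    - [0.4,0,0.42,0.775,0,0,0]
    - [0.4,0,0.42,0.775,0,0,0]
    - [0.4,0,0.42,0.775,0,0,0]

```text
t: 1.93
ee_pos: [0.4396, 0.3028, 0.2503]
orientation: [[-0.0, 0.962, 0.274], [0.0, 0.274, -0.962], [-1.0, -0.0, -0.0]]
ft_force: [0.2, 0.2, 1.0]
finger_gap: 0.601
```

```bash
python3 go.py 0.437 0.303 0.097
```

```text
t 1.93 p [0.4396 0.3028 0.2503] F [0.2176 0.1681 1.0143] gap 0.601 yaw 15.91 tilt [-0.0001  0.    ] j [ 27.5  20.6 102.    0.   57.4  11.6]
units [ 3.8321 -0.06   -0.0212]
```

Request:
apply_moves:
  plan:
    - [0.4,0.5,-0.06,-0.02,0,0,0]
    - [0.4,0.8,0,0,0,0,0]
    - [0.4,0.8,0,0,0,0,0]
    - [0.4,0.6,0,0,0,0,0]
    - [0.4,0.5,0,0,0,0,0]
    - [0.4,0.4,0,0,0,0,0]
    - [0.4,0.2,0,0,0,0,0]
    - [0.4,0,0,0,0,0,0]

```text
t: 2.6
ee_pos: [0.4356, 0.3042, 0.0968]
orientation: [[-0.002, 0.962, 0.272], [-0.001, 0.272, -0.962], [-1.0, -0.003, 0.001]]
ft_force: [-0.3, 0.5, -0.7]
finger_gap: 0.604
```

```bash
python3 go.py 0.437 0.303 0.097; python3 - <<'E'
from plant import eyes
import cv2,pickle
f=eyes.grab_frame("side");pickle.dump(f,open("side1.pkl","wb"));cv2.imwrite("pics/s1.png",cv2.resize(f["pixels"][250:430,220:420],None,fx=3,fy=3))
E
```

```text
t 2.6 p [0.4356 0.3042 0.0968] F [-0.318   0.5117 -0.7073] gap 0.604 yaw 15.8 tilt [-0.0025 -0.0012] j [ 27.8  32.7 110.6   0.   36.8  12. ]
units [-0.0043  0.026   0.0373]
```

View pics/s1.png

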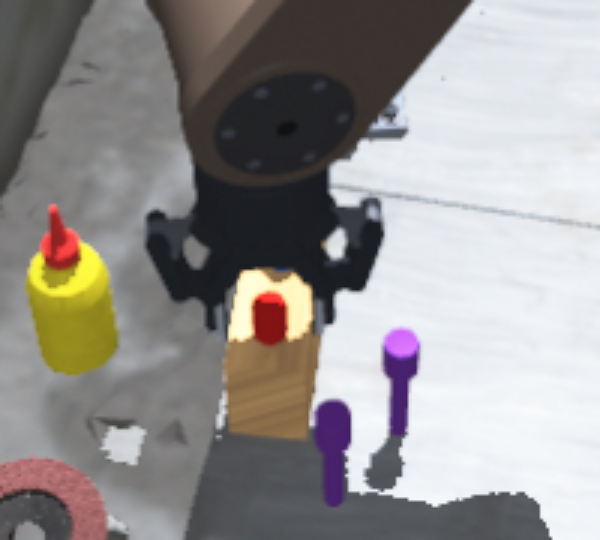

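The side view shows the red head at (309,355) centred between the fingers, clear of the purple pins, the blue pin and the bottle. I'll close the jaws and lift.

Request:
apply_moves:
  plan:
    - [0.6,0,0.02,0.03,0,0,0]
    - [1,0,0,0,0,0,0]
    - [1,0,0,0,0,0,0]
    - [1,0,0,0,0,0,0]
    - [1,0,0,0,0,0,0]
    - [1,-0.1,0,0,0,0,0]
    - [1,-0.4,0,0,0,0,0]
    - [1,-0.8,0,0,0,0,0]
    - [1,-0.9,0,0,0,0,0]
    - [1,-0.9,0,0,0,0,0]
    - [1,-0.7,0,0,0,0,0]
    - [1,-0.1,0,0,0,0,0]

```text
t: 3.65
ee_pos: [0.4382, 0.3041, 0.2598]
orientation: [[0.007, 0.963, 0.27], [0.004, 0.27, -0.963], [-1.0, 0.008, -0.002]]
ft_force: [0.2, 0.4, -1.0]
finger_gap: 0.232
```

```bash
python3 go.py 0.4827 -0.028 0.252
```

```text
t 3.65 p [0.4382 0.3041 0.2598] F [ 0.2071  0.4435 -0.9954] gap 0.232 yaw 15.67 tilt [0.0071 0.0039] j [ 27.7  19.8 101.6   0.   58.2  12. ]
units [ 0.1713 -1.1726  8.2954]
```

Request:
apply_moves:
  plan:
    - [1,0,-0.1,0.5,0,0,0]
    - [1,0,-0.1,0.75,0,0,0]
    - [1,0,-0.1,0.8,0,0,0]
    - [1,0,-0.1,0.8,0,0,0]
    - [1,0,-0.1,0.8,0,0,0]
    - [1,0,-0.1,0.8,0,0,0]
    - [1,0,-0.1,0.8,0,0,0]
    - [1,0,-0.1,0.8,0,0,0]
    - [1,0,-0.1,0.8,0,0,0]
    - [1,0,-0.1,0.75,0,0,0]
    - [1,0,-0.1,0.5,0,0,0]
    - [1,0,-0.07,0.2,0,0,0]

```text
t: 4.65
ee_pos: [0.4817, -0.0311, 0.254]
orientation: [[-0.0, 0.963, 0.268], [-0.0, 0.268, -0.963], [-1.0, -0.0, 0.0]]
ft_force: [-0.8, 0.7, -1.7]
finger_gap: 0.233
```

Request:
apply_moves:
  plan:
    - [1,0.1,0,0,0,0,0]
    - [1,0.1,0,0,0,0,0]
    - [1,0,0,0,0,0,0]

```text
t: 4.9
ee_pos: [0.4811, -0.0278, 0.2453]
orientation: [[-0.002, 0.963, 0.27], [0.001, 0.27, -0.963], [-1.0, -0.001, -0.001]]
ft_force: [0.5, 0.1, -2.0]
finger_gap: 0.229
```

```bash
cat > look.py <<'E'
import sys
from h import *
from plant import eyes
n=sys.argv[1]
for c in("side","top"):
    f=eyes.grab_frame(c);pickle.dump(f,open(c+n+".pkl","wb"))
E
python3 go.py 0.4827 -0.028 0.252; python3 look.py 2; python3 - <<'E'
from h import *
a=load("side2")["pixels"][150:300,250:400];b=load("top2")["pixels"][170:320,250:400]
cv2.imwrite("pics/c2.png",np.hstack([cv2.resize(x,(400,400),interpolation=2) for x in(a,b)]))
E
```

```text
t 4.9 p [ 0.4811 -0.0278  0.2453] F [ 0.5467  0.0769 -2.0495] gap 0.229 yaw 15.69 tilt [-0.0016  0.0006] j [-11.2  16.8 109.    0.   54.4 -26.9]
units [-0.1673  0.0369  0.0161]
```

View pics/c2.png

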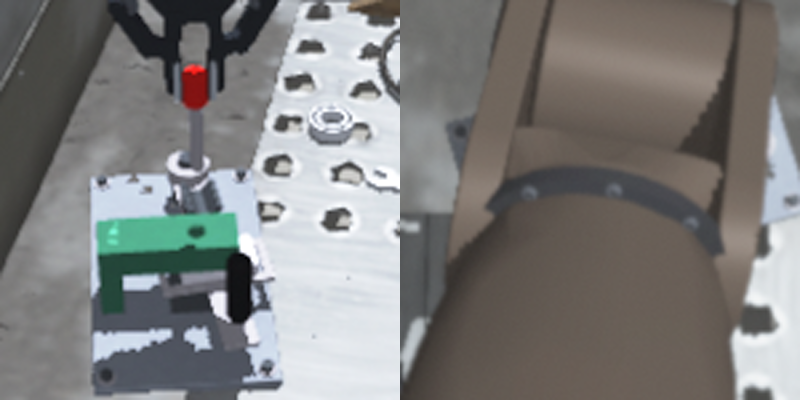

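Pin hangs straight; the arm hides the top view, so only the side view helps here. I'll lower the nose to about 8 mm above the ear and compare.

Request:
apply_moves:
  plan:
    - [1,0.4,0.03,0.01,0,0,0]
    - [1,0.5,0,0,0,0,0]
    - [1,0.4,0,0,0,0,0]
    - [1,0.2,0,0,0,0,0]
    - [1,0,0,0,0,0,0]
    - [1,0,0,0,0,0,0]

```text
t: 5.5
ee_pos: [0.4831, -0.0285, 0.1865]
orientation: [[-0.0, 0.963, 0.27], [0.0, 0.27, -0.963], [-1.0, -0.0, -0.0]]
ft_force: [-0.5, -0.8, -0.8]
finger_gap: 0.237
```

```bash
python3 go.py 0.4827 -0.028 0.185; python3 look.py 3; python3 - <<'E'
from h import *
from plant import telemetry
f=load("side3");s=telemetry.read_state();p=s["ee_pos"]
hsv=cv2.cvtColor(f["pixels"],cv2.COLOR_BGR2HSV).astype(int);H,S,V=hsv.transpose(2,0,1)
m=((H<8)|(H>172))&(S>150)&(V>50);m[:150]=0;m[300:]=0;m[:,:280]=0;m[:,400:]=0
for c in blobs(m):
    print(cv2.boundingRect(c));ys,xs=np.nonzero(m)
print(xs.mean(),ys.mean(),"head ray at z",onz(f,[(xs.mean(),ys.mean())],p[2]-.021+.014))
b=p+[0,0,-.091]
print("pred nose px",proj(f,b),"pred at ear",proj(f,[p[0],p[1],.084]),"pred head",proj(f,[p[0],p[1],p[2]-.007]))
cv2.imwrite("pics/c3.png",cv2.resize(f["pixels"][170:270,280:380],(800,600),interpolation=2)[:, :])
E
```

```text
t 5.5 p [ 0.4831 -0.0285  0.1865] F [-0.5463 -0.7789 -0.7903] gap 0.237 yaw 15.69 tilt [-0.0002  0.0002] j [-11.2  21.5 112.7   0.   45.7 -26.9]
units [ 0.0386 -0.0075 -0.0142]
(318, 197, 10, 15)
322.18939393939394 203.9469696969697 head ray at z [[ 0.48464701 -0.02789428  0.1801644 ]]
pred nose px [[323.39961118 232.63191203]] pred at ear [[323.4797874  236.58734333]] pred head [[322.81513005 203.78541779]]
```

View pics/c3.png

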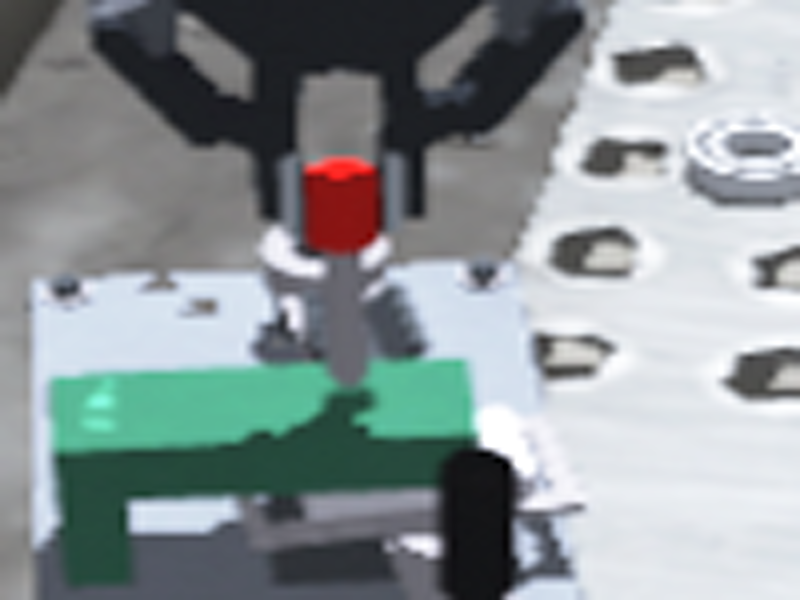

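The side view puts the nose at (323.5,233), as predicted, and the ear-height prediction is within 0.3 px of the bore (323.3,236.5). That is under 1 mm, so I'll lower it.

Request:
apply_moves:
  plan:
    - [1,0.15,0,0,0,0,0]
    - [1,0.15,0,0,0,0,0]
    - [1,0.1,0,0,0,0,0]
    - [1,0.1,0,0,0,0,0]
    - [1,0,0,0,0,0,0]

```text
t: 6.02
ee_pos: [0.4827, -0.0288, 0.1654]
orientation: [[-0.001, 0.963, 0.27], [0.001, 0.27, -0.963], [-1.0, -0.001, -0.001]]
ft_force: [0.2, 2.0, -2.2]
finger_gap: 0.232
```

```bash
python3 go.py 0.4827 -0.028 0.150
```

```text
t 6.02 p [ 0.4827 -0.0288  0.1654] F [ 0.2467  2.0211 -2.2493] gap 0.232 yaw 15.64 tilt [-0.001   0.0005] j [-11.3  23.4 114.    0.   42.7 -26.9]
units [ 0.3862  0.0045 -0.0184]
```

Request:
apply_moves:
  plan:
    - [1,0.1,0,-0.01,0,0,0]
    - [1,0.1,0,0,0,0,0]
    - [1,0.1,0,0,0,0,0]
    - [1,0.05,0,0,0,0,0]
    - [1,0,0,0,0,0,0]

```text
t: 6.43
ee_pos: [0.4827, -0.0284, 0.1517]
orientation: [[-0.001, 0.963, 0.27], [0.0, 0.27, -0.963], [-1.0, -0.001, -0.0]]
ft_force: [0.7, 1.7, -2.0]
finger_gap: 0.231
```

```bash
python3 go.py 0.4827 -0.028 0.148
```

```text
t 6.43 p [ 0.4827 -0.0284  0.1517] F [ 0.6521  1.6645 -2.0225] gap 0.231 yaw 15.65 tilt [-0.0007  0.0003] j [-11.2  24.6 114.8   0.   40.6 -26.9]
units [ 0.0936  0.0026 -0.0105]
```

Request:
apply_moves:
  plan:
    - [1,0.08,0,0,0,0,0]
    - [1,0,0,0,0,0,0]
    - [0.3,0,0,0,0,0,0]
    - [0.3,0,0,0,0,0,0]
    - [0.3,0,0,0,0,0,0]
    - [0.3,0,0,0,0,0,0]
    - [0.3,-0.2,0,0,0,0,0]
    - [0.4,-0.5,0,0,0,0,0]
    - [0.4,-0.8,0,0,0,0,0]
    - [0.4,-0.5,0,0,0,0,0]
    - [0.4,-0.1,0,0,0,0,0]

```text
t: 7.35
ee_pos: [0.4839, -0.0287, 0.2369]
orientation: [[0.005, 0.963, 0.27], [-0.001, 0.27, -0.963], [-1.0, 0.005, 0.002]]
ft_force: [-0.2, 0.0, 0.2]
finger_gap: 0.601
```

```bash
python3 go.py 0.429 0.044 0.232; python3 look.py 4; cat > head.py <<'E'
import sys
from h import *
f=load("side"+sys.argv[1])
H,S,V=cv2.cvtColor(f["pixels"],cv2.COLOR_BGR2HSV).astype(int).transpose(2,0,1)
m=((H<8)|(H>172))&(S>150)&(V>50);m[:150]=0;m[300:]=0;m[:,:280]=0;m[:,400:]=0
for c in blobs(m,3): print("red box",cv2.boundingRect(c))
B=np.array([.4827,-.0284])
for u in(.124,.091,.084): print(u,"pred top/under",proj(f,[[*B,u+.028],[*B,u]]).round(1).tolist())
E
python3 head.py 4
```

```text
t 7.35 p [ 0.4839 -0.0287  0.2369] F [-0.2439  0.012   0.2117] gap 0.601 yaw 15.66 tilt [ 0.0055 -0.001 ] j [-11.2  17.5 109.4   0.   52.8 -26.9]
units [ 0.1125 -0.831  -2.1193]
red box (319, 211, 9, 15)
0.124 pred top/under [[323.3, 213.9], [323.5, 223.5]]
0.091 pred top/under [[323.5, 225.2], [323.7, 234.4]]
0.084 pred top/under [[323.6, 227.5], [323.8, 236.7]]
```

The pin stands on the plate with its head 40 mm above home, as predicted. On to the knob.

Request:
apply_moves:
  plan:
    - [0.4,0,-0.17,-0.4,0,0,0]
    - [0.4,0,-0.33,-0.85,0,0,0]
    - [0.4,0,-0.31,-0.8,0,0,0]
    - [0.4,0,0,-0.05,0,0,0]
    - [0.4,0,0,0,0,0,0]

```text
t: 7.87
ee_pos: [0.4279, 0.0447, 0.2324]
orientation: [[-0.002, 0.962, 0.272], [0.0, 0.272, -0.962], [-1.0, -0.001, -0.001]]
ft_force: [0.9, -0.1, 0.9]
finger_gap: 0.599
```

```bash
python3 go.py 0.4302 0.044 0.105
```

```text
t 7.87 p [0.4279 0.0447 0.2324] F [ 0.8635 -0.059   0.8852] gap 0.599 yaw 15.77 tilt [-0.0015  0.0002] j [ -2.9  13.6 116.3   0.   50.2 -18.6]
units [3.1847 0.055  0.0341]
```

Request:
apply_moves:
  plan:
    - [0.4,0.4,0.05,0.02,0,0,0]
    - [0.4,0.6,0,0,0,0,0]
    - [0.4,0.6,0,0,0,0,0]
    - [0.4,0.5,0,0,0,0,0]
    - [0.4,0.5,0,0,0,0,0]
    - [0.4,0.4,0,0,0,0,0]
    - [0.4,0.2,0,0,0,0,0]
    - [0.4,0,0,0,0,0,0]

```text
t: 8.53
ee_pos: [0.4308, 0.0429, 0.1033]
orientation: [[-0.003, 0.963, 0.269], [0.0, 0.269, -0.963], [-1.0, -0.003, -0.001]]
ft_force: [0.3, 0.7, 0.4]
finger_gap: 0.598
```

```bash
python3 go.py 0.4302 0.044 0.105; python3 look.py 5; python3 head.py 5;python3 - <<'E'
from h import *
a=load("side5")["pixels"][170:320,250:400];b=load("top5")["pixels"][170:320,250:400]
cv2.imwrite("pics/c5.png",np.hstack([cv2.resize(x,(400,400),interpolation=2) for x in(a,b)]))
E
```

```text
t 8.53 p [0.4308 0.0429 0.1033] F [0.2844 0.6976 0.43  ] gap 0.598 yaw 15.61 tilt [-0.0034  0.0002] j [ -3.1  26.8 123.8   0.   29.6 -18.7]
units [-0.0425 -0.0079 -0.0304]
red box (319, 211, 3, 9)
0.124 pred top/under [[323.3, 213.9], [323.5, 223.5]]
0.091 pred top/under [[323.5, 225.2], [323.7, 234.4]]
0.084 pred top/under [[323.6, 227.5], [323.8, 236.7]]
```

View pics/c5.png

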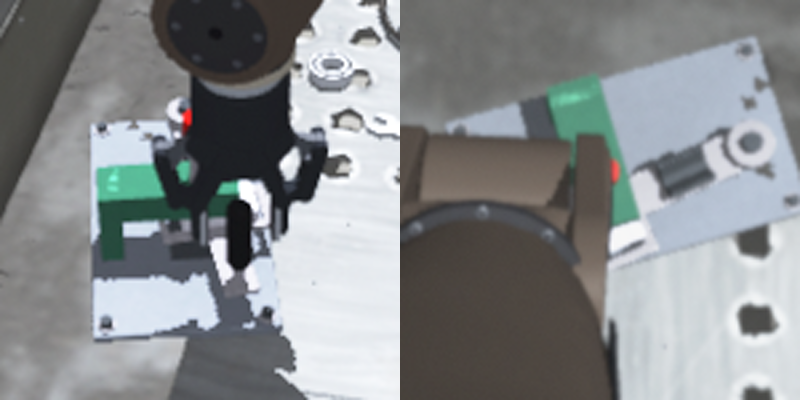

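Both views show the knob between the fingers; the pin head is partly visible in both. I'll narrow the jaws to a loose cage and begin pushing with the near finger.

Request:
apply_moves:
  plan:
    - [0.65,0,0,-0.02,0,0,0]
    - [0.65,0,0,0,0,0,0]
    - [0.65,0,0,0,0,0,0]
    - [0.65,0,0.05,0,0,0,0]
    - [0.65,0,0.05,0,0,0,0]
    - [0.65,0,0.05,0,0,0,0]
    - [0.65,0,0.05,0,0,0,0]

```text
t: 9.22
ee_pos: [0.4382, 0.0465, 0.1051]
orientation: [[-0.001, 0.963, 0.27], [0.0, 0.27, -0.963], [-1.0, -0.001, -0.001]]
ft_force: [-4.9, 0.4, 1.3]
finger_gap: 0.353
```

```bash
python3 go.py
```

```text
t 9.22 p [0.4382 0.0465 0.1051] F [-4.9334  0.3574  1.2678] gap 0.353 yaw 15.65 tilt [-0.0013  0.0002] j [ -2.5  26.9 122.8   0.   30.4 -18.2]
```

Request:
apply_moves:
  plan:
    - [0.65,0,0.04,0,0,0,0]
    - [0.65,0,0.04,0,0,0,0]
    - [0.65,0,0.04,0,0,0,0]
    - [0.65,0,0.04,0,0,0,0]

```text
t: 9.55
ee_pos: [0.4447, 0.0482, 0.1049]
orientation: [[-0.001, 0.963, 0.27], [0.0, 0.27, -0.963], [-1.0, -0.001, -0.0]]
ft_force: [-4.9, 0.6, -0.2]
finger_gap: 0.351
```

```bash
cat > st.py <<'E'
import sys
from h import *
from plant import telemetry
s=telemetry.read_state();p=s["ee_pos"];u=.963*p[0]+.27*p[1]
print("t",round(s["t"],2),p.round(4),"F",s["ft_force"].round(1),"short rad",round((.4573-(u-.004))/.215,3))
import subprocess;subprocess.run(["python3","look.py",sys.argv[1]])
for c in("top","side"):
    f=load(c+sys.argv[1]);H,S,V=cv2.cvtColor(f["pixels"],cv2.COLOR_BGR2HSV).astype(int).transpose(2,0,1)
    m=((H<8)|(H>172))&(S>150)&(V>50)
    x0,x1,y0,y1=(310,350,215,260) if c=="top" else(305,340,195,260)
    ys,xs=np.nonzero(m[y0:y1,x0:x1]); print(c,len(xs),(xs.min()+x0,xs.max()+x0,ys.min()+y0,ys.max()+y0) if len(xs) else "")
E
python3 st.py 6
```

```text
t 9.55 [0.4447 0.0482 0.1049] F [-4.9  0.6 -0.2] short rad 0.093
top 39 (np.int64(326), np.int64(331), np.int64(233), np.int64(241))
side 0
```

Request:
apply_moves:
  plan:
    - [0.65,0,0.03,0,0,0,0]
    - [0.65,0,0.03,0,0,0,0]
    - [0.65,0,0.03,0,0,0,0]
    - [0.65,0,0.02,0,0,0,0]

```text
t: 9.98
ee_pos: [0.4492, 0.0493, 0.1051]
orientation: [[0.0, 0.963, 0.27], [0.0, 0.27, -0.963], [-1.0, 0.0, -0.0]]
ft_force: [-4.0, 0.9, -0.1]
finger_gap: 0.352
```

```bash
python3 st.py 7
```

```text
t 9.98 [0.4492 0.0493 0.1051] F [-4.   0.9 -0.1] short rad 0.072
top 46 (np.int64(325), np.int64(331), np.int64(233), np.int64(241))
side 0
```

Request:
apply_moves:
  plan:
    - [0.65,0,0.025,0,0,0,0]
    - [0.65,0,0.025,0,0,0,0]
    - [0.65,0,0.025,0,0,0,0]
    - [0.65,0,0.02,0,0,0,0]

```text
t: 10.42
ee_pos: [0.4528, 0.0504, 0.1051]
orientation: [[0.0, 0.963, 0.27], [0.0, 0.27, -0.963], [-1.0, 0.0, -0.0]]
ft_force: [-4.4, 1.8, -0.2]
finger_gap: 0.351
```

```bash
python3 st.py 8
```

```text
t 10.42 [0.4528 0.0504 0.1051] F [-4.4  1.8 -0.2] short rad 0.054
top 52 (np.int64(325), np.int64(331), np.int64(233), np.int64(242))
side 0
```

Request:
apply_moves:
  plan:
    - [0.65,0,0.025,0,0,0,0]
    - [0.65,0,0.025,0,0,0,0]
    - [0.65,0,0.025,0,0,0,0]
    - [0.65,0,0.02,0,0,0,0]

```text
t: 10.85
ee_pos: [0.4565, 0.0514, 0.1051]
orientation: [[0.0, 0.963, 0.27], [0.0, 0.27, -0.963], [-1.0, 0.0, -0.0]]
ft_force: [-4.5, 1.1, -0.9]
finger_gap: 0.351
```

```bash
python3 st.py 9
```

```text
t 10.85 [0.4565 0.0514 0.1051] F [-4.5  1.1 -0.9] short rad 0.036
top 61 (np.int64(324), np.int64(331), np.int64(233), np.int64(241))
side 0
```

Request:
apply_moves:
  plan:
    - [0.65,0,0.025,0,0,0,0]
    - [0.65,0,0.025,0,0,0,0]
    - [0.65,0,0.025,0,0,0,0]
    - [0.65,0,0.02,0,0,0,0]

```text
t: 11.28
ee_pos: [0.4601, 0.0524, 0.1051]
orientation: [[0.0, 0.963, 0.27], [0.0, 0.27, -0.963], [-1.0, 0.0, -0.0]]
ft_force: [-3.8, 1.6, 0.4]
finger_gap: 0.349
```

```bash
python3 st.py 10
```

```text
t 11.28 [0.4601 0.0524 0.1051] F [-3.8  1.6  0.4] short rad 0.019
top 68 (np.int64(323), np.int64(330), np.int64(233), np.int64(242))
side 0
```

Request:
apply_moves:
  plan:
    - [0.65,0,0.025,0,0,0,0]
    - [0.65,0,0.025,0,0,0,0]
    - [0.65,0,0.025,0,0,0,0]
    - [0.65,0,0.02,0,0,0,0]

```text
t: 11.72
ee_pos: [0.4638, 0.0534, 0.1051]
orientation: [[-0.0, 0.963, 0.27], [0.0, 0.27, -0.963], [-1.0, 0.0, -0.0]]
ft_force: [-3.6, 1.1, -0.8]
finger_gap: 0.346
```

```bash
python3 st.py 11
```

```text
t 11.72 [0.4638 0.0534 0.1051] F [-3.6  1.1 -0.8] short rad 0.001
top 70 (np.int64(322), np.int64(331), np.int64(233), np.int64(242))
side 0
```

Request:
apply_moves:
  plan:
    - [0.65,0,0.025,0,0,0,0]
    - [0.65,0,0.025,0,0,0,0]
    - [0.65,0,0.025,0,0,0,0]
    - [0.65,0,0.02,0,0,0,0]

```text
t: 12.15
ee_pos: [0.4675, 0.0544, 0.1051]
orientation: [[0.0, 0.963, 0.27], [0.0, 0.27, -0.963], [-1.0, 0.0, -0.0]]
ft_force: [-2.9, 1.3, 0.2]
finger_gap: 0.352
```

```bash
python3 st.py 12
```

```text
t 12.15 [0.4675 0.0544 0.1051] F [-2.9  1.3  0.2] short rad -0.017
top 68 (np.int64(321), np.int64(329), np.int64(232), np.int64(242))
side 0
```

Request:
apply_moves:
  plan:
    - [0.65,0,0.025,0,0,0,0]
    - [0.65,0,0.025,0,0,0,0]
    - [0.65,0,0.025,0,0,0,0]
    - [0.65,0,0.02,0,0,0,0]

```text
t: 12.58
ee_pos: [0.471, 0.0555, 0.1051]
orientation: [[-0.0, 0.963, 0.27], [0.0, 0.27, -0.963], [-1.0, -0.0, -0.0]]
ft_force: [-2.8, 0.8, 0.4]
finger_gap: 0.348
```

```bash
python3 st.py 13
```

```text
t 12.58 [0.471  0.0555 0.1051] F [-2.8  0.8  0.4] short rad -0.034
top 75 (np.int64(321), np.int64(329), np.int64(232), np.int64(242))
side 0
```

```bash
python3 - <<'E'
from h import *
for n in("6","10","13"):
    f=load("top"+n)
    H,S,V=cv2.cvtColor(f["pixels"],cv2.COLOR_BGR2HSV).astype(int).transpose(2,0,1)
    m=((H<8)|(H>172))&(S>150)&(V>50)
    print(n,[(np.nonzero(m[r,310:350])[0]+310).tolist()[::20] and (int((np.nonzero(m[r,310:350])[0]+310).min()),int((np.nonzero(m[r,310:350])[0]+310).max())) for r in range(231,244) if m[r,310:350].any()])
B=[.4827,-.0284]
for u in(.124,.091): print(u,proj(f,[[*B,u+.028],[*B,u]]).round(1).tolist())
a=load("top13")["pixels"][170:290,250:400];b=load("side13")["pixels"][170:290,250:400]
cv2.imwrite("pics/c6.png",np.hstack([cv2.resize(x,(400,320),interpolation=2) for x in(a,b)]))
E
```

```text
6 [(327, 329), (326, 329), (326, 330), (326, 330), (326, 331), (326, 330), (326, 329), (326, 329), (326, 328)]
10 [(324, 329), (323, 330), (323, 330), (323, 330), (323, 330), (323, 330), (323, 330), (323, 330), (324, 328), (326, 326)]
13 [(324, 325), (322, 327), (321, 328), (321, 328), (321, 329), (321, 329), (321, 329), (321, 328), (321, 328), (321, 327), (324, 324)]
0.124 [[326.6, 233.4], [326.1, 235.3]]
0.091 [[326.0, 235.6], [325.5, 237.4]]
```

View pics/c6.png

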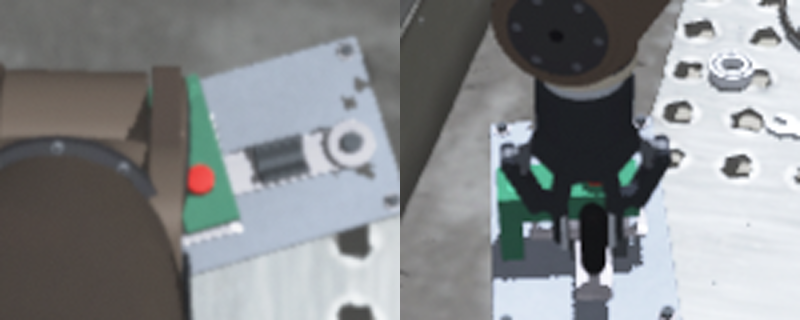

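In the side crop a dark red patch shows between the fingers at full pixel (323,238). That is where the head's lower edge would be after dropping. I'll check the earlier frames.

```bash
python3 - <<'E'
from h import *
for n in range(9,14):
    f=load(f"side{n}");p=f["pixels"].astype(int)[195:260,305:345]
    m=(p[...,2]>1.8*p[...,1])&(p[...,2]>1.8*p[...,0])&(p[...,2]>25)
    ys,xs=np.nonzero(m);print(n,len(xs),(xs.min()+305,xs.max()+305,ys.min()+195,ys.max()+195) if len(xs) else "")
    f=load(f"top{n}");p=f["pixels"].astype(int)[222:252,312:342]
    m=(p[...,2]>2*p[...,1])&(p[...,2]>60)
    g=p[...,1]-p[...,2]
    ys,xs=np.nonzero(m);print("  top",len(xs),xs.mean()+312,ys.mean()+222,(xs.min()+312,xs.max()+312,ys.min()+222,ys.max()+222))
E
```

```text
9 0 
  top 78 327.0 236.9102564102564 (np.int64(323), np.int64(331), np.int64(232), np.int64(242))
10 0 
  top 81 326.85185185185185 236.90123456790124 (np.int64(323), np.int64(331), np.int64(232), np.int64(242))
11 0 
  top 88 326.57954545454544 236.9318181818182 (np.int64(322), np.int64(332), np.int64(232), np.int64(242))
12 2 (np.int64(322), np.int64(323), np.int64(238), np.int64(238))
  top 79 324.7848101265823 237.0 (np.int64(321), np.int64(329), np.int64(232), np.int64(242))
13 1 (np.int64(323), np.int64(323), np.int64(238), np.int64(238))
  top 86 324.4186046511628 237.0581395348837 (np.int64(320), np.int64(329), np.int64(232), np.int64(242))
```

Between frames 11 and 12 the head jumped in the top view (x 326.6→324.8) and red appeared at the dropped height in the side view, so the pin is in. The force stayed near 3 N with no blocking. I'll stop swinging, centre the cage, lift off and look.

Request:
apply_moves:
  plan:
    - [0.65,0,-0.1,0,0,0,0]
    - [0.5,0,0,0,0,0,0]
    - [0.4,0,0,0,0,0,0]
    - [0.4,-0.1,0,0,0,0,0]
    - [0.4,-0.4,0,0,0,0,0]
    - [0.4,-0.7,0,0,0,0,0]
    - [0.4,-0.8,0,0,0,0,0]
    - [0.4,-0.8,0,0,0,0,0]
    - [0.4,-0.4,0,0,0,0,0]
    - [0.4,-0.1,0,0,0,0,0]

```text
t: 13.52
ee_pos: [0.4681, 0.0543, 0.2404]
orientation: [[0.006, 0.963, 0.27], [-0.0, 0.27, -0.963], [-1.0, 0.005, 0.002]]
ft_force: [-1.5, -0.3, 0.3]
finger_gap: 0.599
```

```bash
python3 go.py 0.4827 -0.0284 0.175; python3 look.py 14; python3 head.py 14;python3 - <<'E'
from h import *
a=load("side14")["pixels"][195:305,270:380];cv2.imwrite("pics/c7.png",cv2.resize(a,(550,550),interpolation=2))
E
```

```text
t 13.52 p [0.4681 0.0543 0.2404] F [-1.451  -0.3126  0.2896] gap 0.599 yaw 15.65 tilt [ 0.0057 -0.0001] j [ -1.4  16.1 110.9   0.   52.7 -17.1]
units [ 1.6365 -0.2153  2.0875]
red box (319, 224, 9, 16)
0.124 pred top/under [[323.3, 213.9], [323.5, 223.5]]
0.091 pred top/under [[323.5, 225.2], [323.7, 234.4]]
0.084 pred top/under [[323.6, 227.5], [323.8, 236.7]]
```

View pics/c7.png

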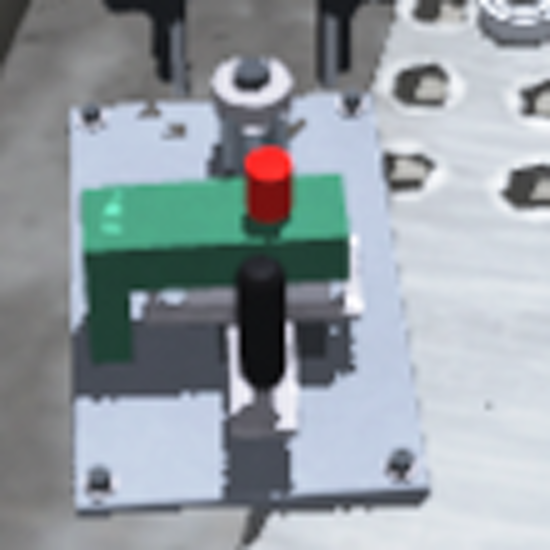

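The pin has dropped, with the head box at rows 224–240 against 211–226 before, a few mm short of home on the catch. I'll press it with shut fingers.

Request:
apply_moves:
  plan:
    - [1,0,-0.05,0.4,0,0,0]
    - [1,0,-0.06,0.7,0,0,0]
    - [1,0,-0.06,0.65,0,0,0]
    - [1,0.2,-0.05,0.34,0,0,0]
    - [1,0.5,0,0,0,0,0]
    - [1,0.6,0,0,0,0,0]
    - [1,0.4,0,0,0,0,0]
    - [1,0.2,0,0,0,0,0]
    - [1,0,0,0,0,0,0]

```text
t: 14.37
ee_pos: [0.4802, -0.0284, 0.1587]
orientation: [[-0.005, 0.963, 0.27], [0.001, 0.27, -0.963], [-1.0, -0.004, -0.002]]
ft_force: [0.1, 0.3, 0.2]
finger_gap: 0.002
```

```bash
python3 go.py 0.4827 -0.0284 0.137
```

```text
t 14.37 p [ 0.4802 -0.0284  0.1587] F [0.1487 0.2984 0.1733] gap 0.002 yaw 15.64 tilt [-0.0046  0.001 ] j [-11.3  23.9 114.6   0.   41.8 -26.9]
units [0.5434 0.062  0.0183]
```

Request:
apply_moves:
  plan:
    - [1,0.2,0.02,0.01,0,0,0]
    - [1,0.2,0,0,0,0,0]
    - [1,0.1,0,0,0,0,0]
    - [1,0.05,0,0,0,0,0]
    - [1,0,0,0,0,0,0]

```text
t: 14.78
ee_pos: [0.482, -0.0286, 0.1389]
orientation: [[-0.0, 0.963, 0.27], [0.0, 0.27, -0.963], [-1.0, -0.0, -0.0]]
ft_force: [-0.2, -0.6, 0.8]
finger_gap: 0.004
```

```bash
python3 go.py 0.4827 -0.0284 0.131
```

```text
t 14.78 p [ 0.482  -0.0286  0.1389] F [-0.1769 -0.5952  0.8284] gap 0.004 yaw 15.65 tilt [-0.0003  0.0001] j [-11.2  25.8 115.6   0.   38.7 -26.9]
units [ 0.1966  0.0182 -0.0012]
```

Now 1 mm rows, reading the force.

Request:
apply_moves:
  plan:
    - [1,0.03,0.01,0,0,0,0]
    - [1,0.03,0,0,0,0,0]
    - [1,0.03,0,0,0,0,0]
    - [1,0.03,0,0,0,0,0]
    - [1,0,0,0,0,0,0]

```text
t: 15.2
ee_pos: [0.4824, -0.0286, 0.1342]
orientation: [[-0.0, 0.963, 0.27], [0.0, 0.27, -0.963], [-1.0, 0.0, -0.0]]
ft_force: [0.3, 0.7, -1.2]
finger_gap: -0.003
```

Request:
apply_moves:
  plan:
    - [1,0.025,0,0,0,0,0]
    - [1,0.025,0,0,0,0,0]
    - [1,0,0,0,0,0,0]

```text
t: 15.45
ee_pos: [0.4824, -0.0286, 0.1321]
orientation: [[-0.0, 0.963, 0.27], [0.0, 0.27, -0.963], [-1.0, -0.0, -0.0]]
ft_force: [-0.3, 0.1, -0.9]
finger_gap: -0.001
```

Request:
apply_moves:
  plan:
    - [1,0.025,0,0,0,0,0]
    - [1,0.025,0,0,0,0,0]
    - [1,0,0,0,0,0,0]

```text
t: 15.7
ee_pos: [0.4825, -0.0286, 0.1302]
orientation: [[0.0, 0.963, 0.27], [0.0, 0.27, -0.963], [-1.0, 0.0, -0.0]]
ft_force: [-0.3, 1.0, -0.3]
finger_gap: 0.0
```

Request:
apply_moves:
  plan:
    - [1,0.025,0,0,0,0,0]
    - [1,0,0,0,0,0,0]

```text
t: 15.87
ee_pos: [0.4827, -0.0286, 0.1295]
orientation: [[0.001, 0.963, 0.27], [-0.0, 0.27, -0.963], [-1.0, 0.001, 0.0]]
ft_force: [-0.4, -0.3, 4.9]
finger_gap: 0.0
```

Request:
apply_moves:
  plan:
    - [1,0.02,0,0,0,0,0]
    - [1,0,0,0,0,0,0]

```text
t: 16.03
ee_pos: [0.4829, -0.0287, 0.1293]
orientation: [[0.002, 0.963, 0.27], [-0.0, 0.27, -0.963], [-1.0, 0.001, 0.001]]
ft_force: [-1.0, 0.1, 12.6]
finger_gap: -0.0
```

Request:
apply_moves:
  plan:
    - [1,0.02,0,0,0,0,0]
    - [1,0,0,0,0,0,0]

```text
t: 16.2
ee_pos: [0.483, -0.0288, 0.1291]
orientation: [[0.002, 0.963, 0.27], [-0.001, 0.27, -0.963], [-1.0, 0.002, 0.001]]
ft_force: [-5.2, -0.2, 21.6]
finger_gap: -0.0
```

The contact is stiff, 21.6 N at TCP z 0.1291. With the 17 mm fingertip offset that is 0.1121, which is the home height of the head top. I'll lift off and check.

Request:
apply_moves:
  plan:
    - [1,-0.1,0,0,0,0,0]
    - [1,-0.4,0,0,0,0,0]
    - [1,-0.8,0,0,0,0,0]
    - [1,-0.9,0,0,0,0,0]
    - [1,-0.5,0,0,0,0,0]
    - [1,0,0,0,0,0,0]
    - [1,0,0,0,0,0,0]

```text
t: 16.78
ee_pos: [0.4825, -0.0286, 0.2363]
orientation: [[0.002, 0.963, 0.27], [-0.0, 0.27, -0.963], [-1.0, 0.002, 0.001]]
ft_force: [-0.5, -0.2, -0.1]
finger_gap: 0.001
```

```bash
python3 look.py 15; for n in 4 14 15; do python3 head.py $n|grep red; done; python3 - <<'E'
from h import *
ims=[]
for n in("14","15"):
    f=load("side"+n);p=f["pixels"].astype(int);s=p[205:250,310:336]
    m=(s[...,2]>1.8*s[...,1])&(s[...,2]>1.8*s[...,0])&(s[...,2]>40);ys,xs=np.nonzero(m);c=(xs.mean()+310,ys.mean()+205);print(n,len(xs),c,ys.min()+205,ys.max()+205)
    ims.append(cv2.resize(f["pixels"][210:255,300:345],(400,400),interpolation=cv2.INTER_NEAREST))
f=load("side4");p=f["pixels"].astype(int);s=p[205:250,310:336];m=(s[...,2]>1.8*s[...,1])&(s[...,2]>1.8*s[...,0])&(s[...,2]>40);ys,xs=np.nonzero(m);print(4,len(xs),xs.mean()+310,ys.mean()+205)
for u in(.124,.092,.088,.084):print(u,proj(f,[.4827,-.0284,u+.014]).round(2))
cv2.imwrite("pics/c8.png",np.hstack(ims))
E
```

```text
red box (319, 211, 9, 15)
0.124 pred top/under [[323.3, 213.9], [323.5, 223.5]]
0.091 pred top/under [[323.5, 225.2], [323.7, 234.4]]
0.084 pred top/under [[323.6, 227.5], [323.8, 236.7]]
red box (319, 224, 9, 16)
0.124 pred top/under [[323.3, 213.9], [323.5, 223.5]]
0.091 pred top/under [[323.5, 225.2], [323.7, 234.4]]
0.084 pred top/under [[323.6, 227.5], [323.8, 236.7]]
red box (318, 224, 9, 15)
0.124 pred top/under [[323.3, 213.9], [323.5, 223.5]]
0.091 pred top/under [[323.5, 225.2], [323.7, 234.4]]
0.084 pred top/under [[323.6, 227.5], [323.8, 236.7]]
14 121 (np.float64(323.25619834710744), np.float64(231.23140495867767)) 224 239
15 121 (np.float64(322.44628099173553), np.float64(230.88429752066116)) 224 238
4 129 322.8837209302326 217.87596899224806
0.124 [[323.41 218.74]]
0.092 [[323.62 229.52]]
0.088 [[323.65 230.85]]
0.084 [[323.67 232.16]]
```

View pics/c8.png

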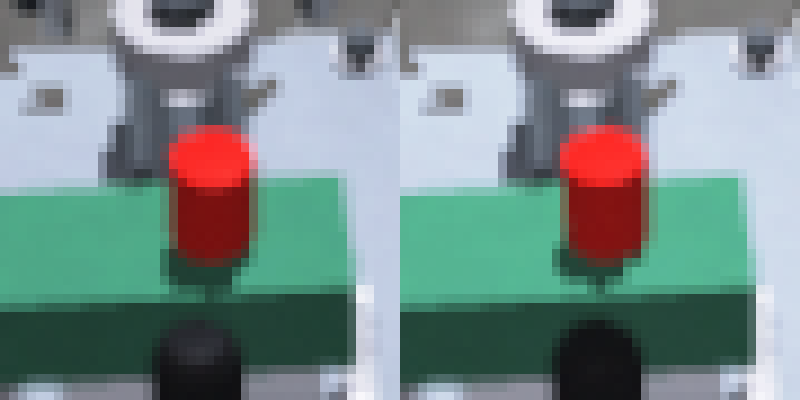

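The head rose no further and shifted about 0.8 px. Against the frame-4 baseline it sits at z ≈ 0.084–0.085, so it seems to be flush. The catch should have held it 4–9 mm short before I pressed, which disagrees, so I'll check the fingertip height independently. I'll touch the bare ear top 50 mm away, where contact should come at TCP ≈ 0.101.

Request:
apply_moves:
  plan:
    - [1,0,0.6,0,0,0,0]
    - [1,0,0.65,0,0,0,0]
    - [1,0.3,0,0,0,0,0]
    - [1,0.7,0,0,0,0,0]
    - [1,0.7,0,0,0,0,0]
    - [1,0.6,0,0,0,0,0]
    - [1,0.5,0,0,0,0,0]
    - [1,0.25,0,0,0,0,0]
    - [1,0.1,0,0,0,0,0]
    - [1,0,0,0,0,0,0]

```text
t: 17.72
ee_pos: [0.5302, -0.0151, 0.1086]
orientation: [[-0.002, 0.963, 0.27], [0.0, 0.27, -0.963], [-1.0, -0.002, -0.001]]
ft_force: [0.6, -0.2, -0.6]
finger_gap: 0.003
```

Request:
apply_moves:
  plan:
    - [1,0.025,0,0,0,0,0]
    - [1,0.025,0,0,0,0,0]
    - [1,0,0,0,0,0,0]

```text
t: 17.97
ee_pos: [0.5309, -0.0151, 0.1084]
orientation: [[0.001, 0.963, 0.27], [-0.0, 0.27, -0.963], [-1.0, 0.001, 0.001]]
ft_force: [-0.8, 0.8, -0.0]
finger_gap: 0.0
```

Request:
apply_moves:
  plan:
    - [1,0.025,0,0,0,0,0]
    - [1,0.025,0,0,0,0,0]
    - [1,0.025,0,0,0,0,0]
    - [1,0.025,0,0,0,0,0]
    - [1,0,0,0,0,0,0]

```text
t: 18.38
ee_pos: [0.5305, -0.0151, 0.1035]
orientation: [[-0.0, 0.963, 0.27], [0.0, 0.27, -0.963], [-1.0, -0.0, -0.0]]
ft_force: [-0.7, 0.5, 0.4]
finger_gap: 0.002
```

Request:
apply_moves:
  plan:
    - [1,0.025,0,0,0,0,0]
    - [1,0.025,0,0,0,0,0]
    - [1,0,0,0,0,0,0]

```text
t: 18.63
ee_pos: [0.5305, -0.0151, 0.1015]
orientation: [[-0.0, 0.963, 0.27], [0.0, 0.27, -0.963], [-1.0, -0.0, -0.0]]
ft_force: [-0.1, -0.4, -0.1]
finger_gap: -0.001
```

Request:
apply_moves:
  plan:
    - [1,0.025,0,0,0,0,0]
    - [1,0,0,0,0,0,0]

```text
t: 18.8
ee_pos: [0.5306, -0.0151, 0.1011]
orientation: [[0.0, 0.963, 0.27], [0.0, 0.27, -0.963], [-1.0, 0.0, 0.0]]
ft_force: [-1.8, 0.2, 6.0]
finger_gap: 0.001
```

Request:
apply_moves:
  plan:
    - [1,0.02,0,0,0,0,0]
    - [1,0,0,0,0,0,0]

```text
t: 18.97
ee_pos: [0.5307, -0.0151, 0.101]
orientation: [[0.001, 0.963, 0.27], [-0.0, 0.27, -0.963], [-1.0, 0.001, 0.0]]
ft_force: [-4.8, 0.4, 16.8]
finger_gap: -0.0
```

Ear contact came at TCP 0.1010 and the pressed head at 0.1292. The difference is 28.2 mm and the head is 28 mm high, so the pin is home. I'll lift clear, check the remaining items and hand in.

Request:
apply_moves:
  plan:
    - [1,-0.1,0,0,0,0,0]
    - [1,-0.5,0,0,0,0,0]
    - [1,-0.8,0,0,0,0,0]
    - [1,-0.9,0,0,0,0,0]
    - [1,-0.9,0,0,0,0,0]
    - [1,-0.5,0,0,0,0,0]
    - [1,0,0,0,0,0,0]
    - [1,0,0,0,0,0,0]

```text
t: 19.63
ee_pos: [0.5307, -0.0151, 0.2487]
orientation: [[0.002, 0.963, 0.27], [-0.0, 0.27, -0.963], [-1.0, 0.002, 0.001]]
ft_force: [-0.3, -0.5, -0.8]
finger_gap: 0.001
```

```bash
python3 look.py 16; python3 head.py 16|grep box; python3 go.py; python3 - <<'E'
from h import *
a,b=load("side0")["pixels"],load("side16")["pixels"]
for nm,(x0,x1,y0,y1) in dict(blue=(300,330,318,342),bottle=(225,262,316,378),bearing=(362,386,186,206)).items():
    print(nm,"mean abs diff",np.abs(a[y0:y1,x0:x1].astype(int)-b[y0:y1,x0:x1]).mean().round(2))
E
```

```text
red box (318, 224, 9, 15)
t 19.73 p [ 0.5302 -0.015   0.2469] F [ 0.1182  0.1481 -0.0314] gap -0.002 yaw 15.65 tilt [-0.0015  0.0003] j [ -8.8  20.6 102.6   0.   56.9 -24.4]
blue mean abs diff 44.67
bottle mean abs diff 20.88
bearing mean abs diff 26.55
```

```bash
python3 - <<'E'
from h import *
a,b=load("side0")["pixels"],load("side16")["pixels"]
cv2.imwrite("pics/c9.png",np.hstack([cv2.resize(x[170:420,200:410],(400,476)) for x in(a,b)]))
E
```

```text
(no output)
```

View pics/c9.png

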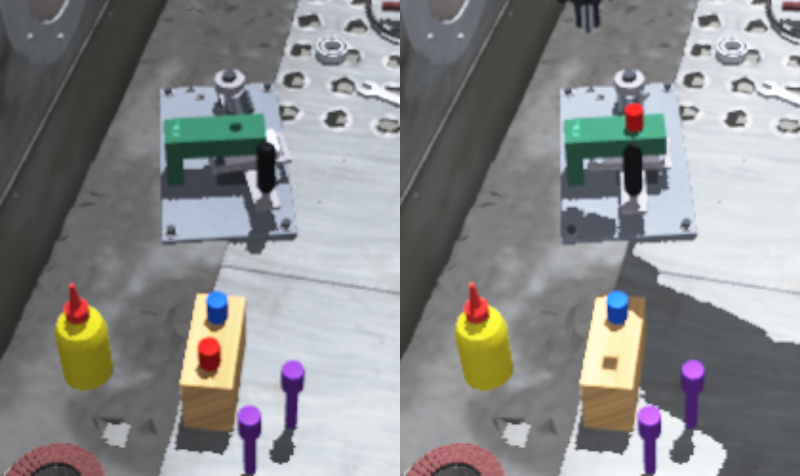

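Only the arm's shadow changed. The blue pin, bottle, bearing and decoys are where they were, the red pin is seated, and the robot is clear.

```bash
python3 -c "
from plant import order; print(order.hand_in())"
```

```text
the job is handed in; nothing more can be done
None
```

The red pin is home in the green knuckle, holding the swing arm, and I handed the job in at about 20 s. The hand-in reports no verdict.

- **What I did:** I stood the red pin in the bore and pushed the knob with one finger of loosely closed jaws, in steps of about 1 mm, at about 3–5 N. After the pin dropped I lifted off and pressed the head with shut fingers up to about 22 N.
- **Head height:** the pressed head top was 28.2 mm above the ear top by touch, against a head height of 28 mm. The camera puts the underside at z ≈ 0.084–0.085 m (home is 0.084), good to about 1 mm.
- **The rest of the bench:** in the last side picture the blue pin, oil bottle and bearing look unmoved, and the robot is clear of everything.

- **Drop seen, not felt:** the cameras showed it about 4 mm of knob travel late, because the gripper hid most of the head. The arm never pushed back.
- **Catch not noticed:** the pin already seemed almost flush before I pressed, although the catch should have held it 4–9 mm short.
- **Small head shift:** the head moved about 0.8 px (1–2 mm) sideways during the press. I did not measure its final tilt; it looks upright.

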